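# Roll the ceramic canister into its rest

## Robot

A 7-joint arm with a two-finger parallel gripper is mounted at the origin on the work surface. World frame = base frame: x ahead of the robot, y to its left, z up, the work surface at z = 0. Lengths are in m, angles in rad, forces in N, time in s.
With the tool pointing down it reaches from about 0.4 to 0.875 m from the base axis. Payload 19.3 kg.
Tool frame: the origin (TCP) lies on the mounting face of the last link; the fingertips stand 173 mm ahead of it and the grasp point (between the pads) lies 155 mm ahead of it (bot.grip_depth is the distance from the TCP to the grasp point, in m); z points along the fingers, y is the direction in which the jaws open and shut (so a half turn about z gives the same grasp; the last joint's range is limited). The gripper opens to 85 mm and grips with 20 to 120 N. Pads are 22 mm wide; open, the fingers measure 114 mm over their backs; the gripper's body (76 mm by 85 mm) begins 54 mm behind the grasp point. The pads swing forward as they close: fully open they stand 13 mm farther back than shut.
Start: joints at [1.193, 0.521, -0.036, 1.599, 0.021, 1.021, -0.113], TCP at [0.189, -0.596, 0.405] pointing down, gripper open.
Joint ranges: [-2.91, 2.91], [-0.3, 2.13], [-1.5, 1.42], [0.17, 2.43], [-1.26, 4.41], [0.16, 1.93], [-2.52, 2.52]. Speed limits (rad/s): [1.89, 1.89, 2.39, 2.39, 3.01, 3.01, 3.01].

## Interface

Orientations are given as [roll, pitch, yaw] about the fixed x, y, z axes, in that order (R = Rz(yaw) Ry(pitch) Rx(roll)).
In Python, from workcell import bot, viewer gives the robot as it stands.
- The arm moves only by the tool carry_out, never from a script. Its argument "rows" is one flat list of numbers, 7 for each row, row after row: the shift along the tool's x, y, z in m, then the turn, a rotation vector about the tool's x, y, z in degrees, then the closure, from 0 (fully open) to 1 (shut). In form: [tx, ty, tz, rx, ry, rz, gripper, tx, ty, tz, rx, ry, rz, gripper, ...]. A call has 1 to 8 rows; each row shifts and turns the commanded pose from where the row before left it, along the tool's axes as they then stand; what a row does not reach is not made up. A row lasts 1/8 s, in which the tool goes at most 62.5 mm and 10.7 degrees, less where a joint would pass 70% of its speed; a pose out of reach is approached as far as the arm can. A call with a gripper value outside its range is refused whole. The fingers move at their own pace and stop on an object; "squeeze" is the grip in N (left out, the last holds). Time passes only in rows, so rows that do not move let the fingers close. It gives the time, the measured TCP pose, the force and the opening at its end, in the units of the state.
- bot.observe(): the state, without advancing time (a new reading comes with each control period).
- viewer.grab_frame(name): name is "scene" or "top" or "wrist"; returns the picture (384x512x3 uint8, red, green, blue); there is no depth.
- viewer.camera_info(name): a dict with "intrinsics" (3x3 intrinsics, pixels), "camera_from_world" (4x4, takes a point from world to camera coordinates). Camera axes: x right, y up, looking along -z (the intrinsics and any distortion apply to the point x, -y, -z); pixel columns grow to the right and rows downward; lengths in m; the calibration is good to about 2 mm. A picture is of the moment at which its call begins: read the wrist's pose just before it. camera_info takes no time and is no camera call; for the wrist camera it gives the pose at the moment of the call.
- bot.job_done(): hands the job in, once; it reports no verdict.
The state is a dict: "clock": time; "qpos": joint angles; "qd": joint speeds; "joint_efforts": joint torques, N m; "position": TCP position; "tool_rot": TCP orientation; "force": force on the tool from outside, world axes, zero at the start; "moment": the same for the moment, N m; "grip_width": finger opening in m.
Only numpy, scipy, OpenCV 4.12 (cv2) and the standard library are available. Lean on these libraries where they do the work, as an engineer would, in place of code of your own. Each camera call takes 0.05 s, during which the arm holds its last target.

## Task

The blue ceramic canister is lying on its side on the wooden resting board. With closed fingertips pressing lightly on top of it, roll it along the board, over the first dark bead and into the rest on the red strip between the two beads, so it cannot roll off the worktop; then let go. Do not grip it, lift it, shove it from low down or let it run away, never press harder than about 20 N because it can crack, and leave the pepper mill, mug and spice jar alone.

Things in the scene. Friction and masses are not known exactly. Their poses are not given: they have to be found in the camera images.
- board: Light wooden board, 360 x 200 x 12 mm (its x, y, z), held level 14 mm above the worktop on soft feet: pressed with more than a few N it sinks straight down, about 1 mm per 4 N, at most 8 mm. Origin at the centre of its underside, top 12 mm above that. Its +x is the way to roll. Touch the canister only at 75 mm or more above the board's top.
- bead (a point): Middle of the first bead, on its crest: two fixed dark half-round beads run across the board (along its y, 184 mm long, 6 mm radius), standing 4 mm above its top, centre lines at board x = +78 and +122 mm. The canister meets the bead when its centre is 20 mm short of this point. Driving it over takes some 4 to 10 N of pressing. Axes as the board's.
- rest (a point): Middle of the rest: centre of the red strip (26 mm wide) between the beads, on the board's top, at board x = +100 mm, y = 0; axes as the board's. In the rest the canister stands on the board's top with its centre 48 mm above this point, with 1 to 2 mm of play.
- canister_center (a point): Centre of the blue ceramic canister: a smooth closed cylinder 96 mm in diameter, 140 mm long (plus a cork plug on its +y end), on its side, 0.5 to 0.95 kg, cracks above 20 N. Its y axis is the cylinder's axis, within 0.06 rad of the board's y; x and z turn as it rolls. Rolls freely. A fingertip pressed on it grips by friction (over 0.6) and, dragged on, rolls it half as far: use several strokes.
- mill_center (a point): Dark wooden pepper mill, 52 mm in diameter, 128 mm tall, standing loose; the point is its centre, 64 mm up. To be left alone.
- mug_center (a point): White mug, 80 mm in diameter, 90 mm tall, standing loose; the point is its centre, 45 mm up. To be left alone.
- spice_center (a point): Amber spice jar with black cap, 48 mm in diameter, 95 mm tall, standing loose; the point is its centre, 47 mm up. To be left alone.
There are look-alikes about, which are no part of the job. Of the things that look like the part that bears canister_center, the middle-sized one is meant.

How it is judged:
On the way, in this order (a step that is already met when the one before it is completed fails the run):
1. the canister has been rolled at least 20 mm and is being pressed from above by the fingers while still before the first bead (distance of canister_center from where it was at the start of the episode above 0.02 m and x of canister_center in the frame of rest below -0.022 m and contact force between the fingers and canister above 1 N), for 0.1 s.
2. the canister lies in the rest between the beads (x of canister_center in the frame of rest between -0.006 and 0.006 m and z of canister_center in the frame of rest below 0.05 m), for 0.2 s.
At the end, for the whole second after the job is handed in: The canister lies still on the board's top between the two beads, its centre over the red strip (within 6 mm of the rest along the board, 35 mm across it), its axis parallel to the beads within 0.08 rad, and nothing is touching it (all of step 2 and y of canister_center in the frame of rest between -0.035 and 0.035 m and z of canister_center in the frame of rest above 0.045 m and angle between the y axis of canister_center and the y axis of rest, either way round below 0.08 rad and linear speed of canister below 0.02 m/s).
It fails at once if the fingers press on the canister with more than 20 N (contact force between the fingers and canister above 20 N).
It fails at once if the canister is gripped or shoved from low down: the robot touches it with its grasp point less than 88 mm above the board's top (contact force between the arm and canister above 0.5 N and z of the grasp point in the frame of board below 0.1 m).
It fails at once if the canister is lifted off the board or falls off it (z of canister_center in the frame of rest above 0.058 m or z of canister_center in the frame of rest below 0.043 m).
It fails at once if the canister runs away (faster than 0.35 m/s) or over the second bead (linear speed of canister above 0.35 m/s or x of canister_center in the frame of rest above 0.03 m).
It fails at once if the pepper mill, mug or spice jar is moved by more than 15 mm (distance of any of mill_center, mug_center, spice_center from where it was at the start of the episode above 0.015 m).
It also fails if it takes over 64 s, if anything falls off the work surface, if the arm or the gripper's body presses on something with over 40 N, if the wrist force passes 120 N, or if a joint passes its speed limit or range.

## Working session

There is one attempt and no reset: what is moved stays moved. The work goes in short steps, Python scripts to look and compute and a tool call to move; the robot and the scene stay as the last step left them, time stands still between calls to the robot, and variables do not carry over. Pictures are saved under pics/ and viewed, and the job is handed in when it is done.

Besides the shell and the picture viewer there is one more tool, called after "Call:" in YAML: its name, and indented under it one key for each argument. carry_out: Moves the arm, as the interface text tells. Its arguments: {"type":"object","properties":{"rows":{"type":"array","items":{"type":"number"}},"squeeze":{"type":"number"}},"required":["rows"]}

```bash
mkdir -p pics; ls
python3 - <<'E'
from workcell import bot, viewer
import cv2, numpy as np
s=bot.observe(); print({k:np.round(v,3).tolist() for k,v in s.items()}, bot.grip_depth)
for n in ("scene","top","wrist"):
    i=viewer.camera_info(n); f=viewer.grab_frame(n)
    cv2.imwrite(f"pics/{n}0.png",f[:,:,::-1]); print(n,{k:np.round(v,3).tolist() if not isinstance(v,str) else v for k,v in i.items()})
E
```

```text
pics
{'clock': 0.0, 'qpos': [1.193, 0.522, -0.036, 1.6, 0.021, 1.021, -0.113], 'qd': [0.001, 0.001, -0.001, -0.001, -0.001, -0.001, 0.002], 'joint_efforts': [0.001, -92.71, 1.981, -36.993, 0.018, 0.008, 0.0], 'position': [0.189, -0.596, 0.404], 'tool_rot': [-3.141, 0.0, 0.308], 'force': [-0.757, 0.877, 0.364], 'moment': [-0.009, 0.039, -0.024], 'grip_width': 0.085} 0.1547
scene {'intrinsics': [[393.562, 0.0, 263.383], [0.0, 393.562, 197.531], [0.0, 0.0, 1.0]], 'camera_from_world': [[0.821, 0.571, -0.013, -0.5], [-0.432, 0.635, 0.64, 0.208], [0.374, -0.52, 0.768, -1.418], [0.0, 0.0, 0.0, 1.0]]}
top {'intrinsics': [[362.178, 0.0, 256.0], [0.0, 362.178, 195.269], [0.0, 0.0, 1.0]], 'camera_from_world': [[0.028, -1.0, 0.003, -0.041], [0.993, 0.028, 0.118, -0.614], [-0.118, -0.0, 0.993, -0.889], [0.0, 0.0, 0.0, 1.0]]}
wrist {'intrinsics': [[339.899, 0.0, 255.811], [0.0, 339.899, 185.386], [0.0, 0.0, 1.0]], 'camera_from_world': [[0.304, -0.953, -0.001, -0.625], [0.912, 0.292, -0.287, 0.039], [0.274, 0.087, 0.958, -0.38], [0.0, 0.0, 0.0, 1.0]]}
```

View pics/scene0.png

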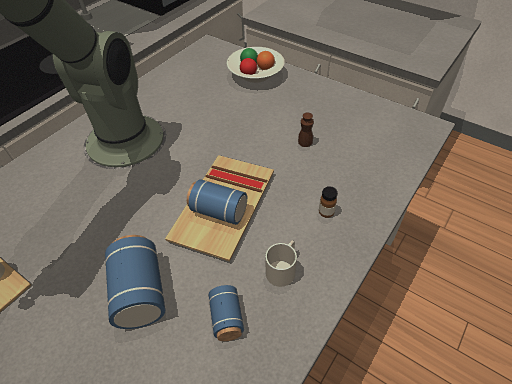

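View pics/top0.png

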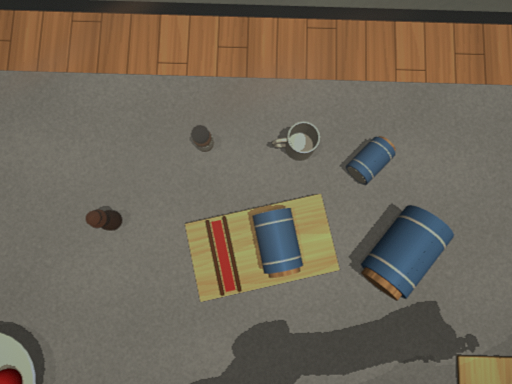

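View pics/wrist0.png

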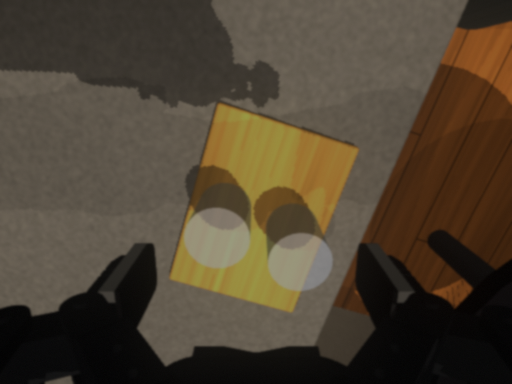

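The scene and top views show three blue look-alikes. In the top view they are the big one at (408,252), the small one at (372,160), and the middle-sized one lying on the board at (277,241). The one on the board is the target, and the cork at its bottom end (287,272) is its +y end. The red strip is at (223,256). The mill is at (105,219), the spice jar at (202,138), the mug at (303,139), and the second board (wrist view) is elsewhere.

```bash
cat > h.py <<'E'
import numpy as np, cv2
from workcell import bot, viewer
def ray(info,u,v):
    K=np.array(info["intrinsics"]);T=np.array(info["camera_from_world"])
    d=np.linalg.inv(K)@np.array([u,v,1.]); d=np.array([d[0],-d[1],-d[2]])
    R=T[:3,:3]; return -R.T@T[:3,3], R.T@d
def onz(info,u,v,z):
    c,d=ray(info,u,v); return c+d*(z-c[2])/d[2]
def proj(info,p):
    K=np.array(info["intrinsics"]);T=np.array(info["camera_from_world"])
    q=T[:3,:3]@np.array(p)+T[:3,3]; q=K@np.array([q[0],-q[1],-q[2]]); return q[:2]/q[2]
def masks(f):
    h=cv2.cvtColor(f,cv2.COLOR_RGB2HSV)
    red=((h[...,0]<8)|(h[...,0]>172))&(h[...,1]>180)&(h[...,2]>90)
    blue=(h[...,0]>98)&(h[...,0]<122)&(h[...,1]>90)
    return red.astype(np.uint8)*255, blue.astype(np.uint8)*255
def blobs(m,amin=40):
    n,l,s,c=cv2.connectedComponentsWithStats(m)
    return [(c[i],s[i],l==i) for i in range(1,n) if s[i][4]>amin]
E
python3 - <<'E'
from h import *
for n in ("scene","top"):
    f=cv2.imread(f"pics/{n}0.png")[:,:,::-1].copy(); I=viewer.camera_info(n)
    r,b=masks(f); b=cv2.morphologyEx(b,cv2.MORPH_CLOSE,np.ones((5,5)))
    print(n,"cam",ray(I,0,0)[0].round(3))
    for name,m,z in (("red",r,.026),("blue",b,.074)):
        for c,s,l in blobs(m):
            ys,xs=np.nonzero(l); rc=cv2.minAreaRect(np.stack([xs,ys],1).astype(np.float32))
            print(name,c.round(1),s[4],"rect",np.round(rc[0],1),np.round(rc[1],1),round(rc[2],1))
            bx=cv2.boxPoints(rc); print("  centre",onz(I,*rc[0],z).round(4)," corners",[onz(I,*p,z)[:2].round(4).tolist() for p in bx])
    if n=="top":
        h=cv2.cvtColor(f,cv2.COLOR_RGB2HSV); w=((h[...,0]>12)&(h[...,0]<32)&(h[...,1]>85)&(h[...,2]>110)).astype(np.uint8)*255
        w[:100]=0
        w=cv2.morphologyEx(w|r|b,cv2.MORPH_CLOSE,np.ones((9,9)))
        for c,s,l in blobs(w,3000):
            ys,xs=np.nonzero(l); rc=cv2.minAreaRect(np.stack([xs,ys],1).astype(np.float32)); bx=cv2.boxPoints(rc)
            P=[onz(I,*p,.026)[:2].round(4) for p in bx]
            print("board",s,np.round(rc[0],1),[p.tolist() for p in P],[np.linalg.norm(P[i]-P[i-1]).round(3) for i in range(4)], "c",np.mean(P,0))
    cr=f[120:270,150:290] if n=="scene" else f[180:310,175:345]
    cv2.imwrite(f"pics/crop_{n}.png",cv2.resize(cr[:,:,::-1],None,fx=4,fy=4,interpolation=cv2.INTER_CUBIC))
E
```

```text
scene cam [ 1.031 -0.584  0.949]
red [247.7  65.2] 179 rect [247.8  65.3] [14.1 14.8] 45.0
  centre [0.1077 0.6042 0.026 ]  corners [[0.0726, 0.5785], [0.0605, 0.6704], [0.1429, 0.6299], [0.1522, 0.542]]
red [236.  178.3] 299 rect [235.7 178.2] [53.8  5.7] 15.0
  centre [0.462  0.0571 0.026 ]  corners [[0.3794, 0.0234], [0.3675, 0.0451], [0.5428, 0.0902], [0.5522, 0.0686]]
blue [214.4 200.3] 1547 rect [216.5 200.9] [54.7 32.8] 16.7
  centre [ 0.4997 -0.0781  0.074 ]  corners [[0.4452, -0.1499], [0.387, -0.043], [0.5558, -0.0041], [0.6015, -0.1098]]
blue [132.1 275.6] 3604 rect [134.5 282.2] [91.  55.6] 86.5
  centre [ 0.4966 -0.3938  0.074 ]  corners [[0.3324, -0.3494], [0.448, -0.2573], [0.6364, -0.4315], [0.5376, -0.509]]
blue [224.5 308.2] 1210 rect [225.1 310.4] [50.1 29.3] 81.9
  centre [ 0.7267 -0.3242  0.074 ]  corners [[0.6542, -0.3035], [0.7057, -0.2547], [0.7936, -0.3434], [0.7458, -0.3877]]
top cam [ 0.506 -0.024  0.955]
red [222.9 255.9] 604 rect [222.7 255.4] [70.2  8.8] 77.9
  centre [0.4606 0.056  0.026 ]  corners [[0.5442, 0.0891], [0.5495, 0.0672], [0.3788, 0.0236], 
[... 467 characters left out ...]
0.4509, -0.2802], [0.6145, -0.4063], [0.5345, -0.5117], [0.3743, -0.3846]]
blue [278.1 241.1] 2132 rect [277.5 240.3] [60.4 37.7] 78.7
  centre [ 0.5027 -0.0789  0.074 ]  corners [[0.5637, -0.0182], [0.5843, -0.1078], [0.4427, -0.1385], [0.4229, -0.0505]]
board [  185   194   154   108 11140] [261.1 247. ] [[0.538, 0.1609], [0.6277, -0.1944], [0.4315, -0.2392], [0.3461, 0.1079]] [np.float64(0.199), np.float64(0.366), np.float64(0.201), np.float64(0.357)] c [ 0.485825 -0.0412  ]
board [ 362  206   91   93 4650] [407.  250.2] [[0.4381, -0.2865], [0.6204, -0.4271], [0.536, -0.5382], [0.3575, -0.3966]] [np.float64(0.136), np.float64(0.23), np.float64(0.14), np.float64(0.228)] c [ 0.488  -0.4121]
```

View pics/crop_top.png

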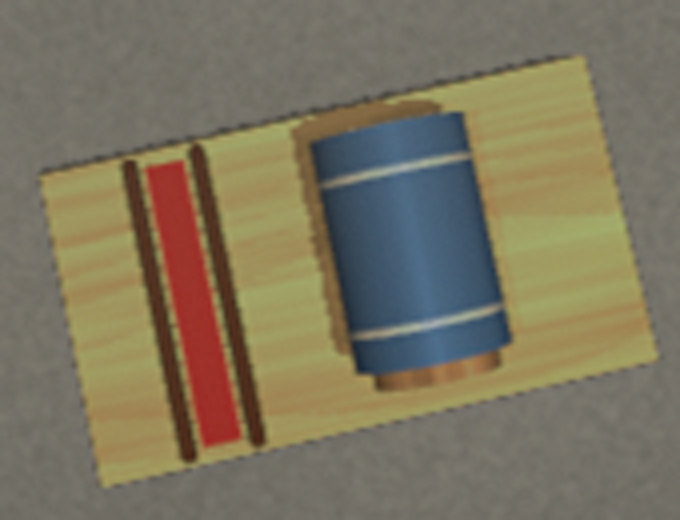

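View pics/crop_scene.png

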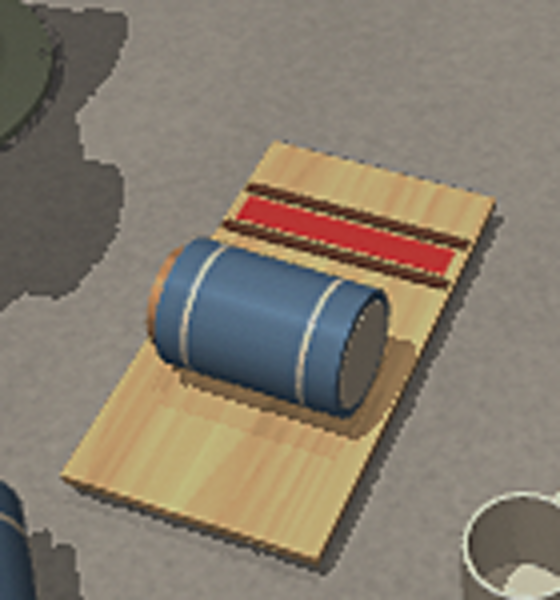

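The crops confirm the choice: the banded blue canister on the board, with its cork at the board +y end. Both cameras agree to 2–3 mm. Rest is at about (0.461, 0.0565). Board +x has a yaw of about 104.2°. The canister centre is about (0.503, -0.079), which is about x=-141 mm, y=-7 mm in the rest frame. Next I'll move over with the fingers closing.

Call:
carry_out:
  rows: [0.03,-0.026,0,0,0,0,1,0.03,-0.026,0,0,0,0,1,0.03,-0.026,0,0,0,0,1,0.03,-0.026,0,0,0,0,1,0.03,-0.026,0,0,0,0,1,0.03,-0.026,0,0,0,0,1,0.03,-0.026,0,0,0,0,1,0.03,-0.026,0,0,0,0,1]
  squeeze: 30

```text
clock: 1.15
position: [0.3555, -0.3235, 0.4047]
tool_rot: [-3.142, 0.0, 0.308]
force: [0.3, 0.7, -0.4]
grip_width: 0.0002
```

Call:
carry_out:
  rows: [0.03,-0.026,0,0,0,-10,1,0.035,-0.02,0,0,0,-10,1,0.035,-0.012,0,0,0,-10,1,0.038,-0.006,0,0,0,-10,1,0.036,0,0,0,0,-10,1,0.036,0.006,0,0,0,-10,1,0.025,0.012,0,0,0,-10,1,0,0,0,0,0,-10,1]

```text
clock: 2.15
position: [0.4955, -0.1088, 0.4046]
tool_rot: [3.141, -0.001, 1.713]
force: [-0.1, -1.0, -0.1]
grip_width: -0.0003
```

Run:
```python
from h import *
f=cv2.imread("pics/top0.png")[:,:,::-1].copy(); I=viewer.camera_info("top")
r,b=masks(f); b=cv2.morphologyEx(b,cv2.MORPH_CLOSE,np.ones((5,5)))
def edges(l,z,trim):
    ys,xs=np.nonzero(l); L=[];R=[]
    for v in range(ys.min()+trim,ys.max()-trim+1):
        q=xs[ys==v]; L.append(onz(I,q.min()-.5+.5,v,z)[:2]); R.append(onz(I,q.max(),v,z)[:2])
    out=[]
    for P in (L,R):
        vx,vy,x0,y0=cv2.fitLine(np.array(P,np.float32),cv2.DIST_HUBER,0,1e-4,1e-4).ravel(); out.append((np.degrees(np.arctan2(vy,vx))%180,x0,y0))
    return out
for c,s,l in blobs(r):
    if abs(c[0]-223)<5: print("red",edges(l,.026,10))
for c,s,l in blobs(b):
    if abs(c[0]-278)<5: print("can",edges(l,.074,12), s)
s=bot.observe(); print(np.round(s["qpos"],3))
a=np.radians(104.2); bx=np.array([np.cos(a),np.sin(a)]); by=np.array([-bx[1],bx[0]])
d=np.array(s["position"][:2])-[.461,.0565]; print("tcp in rest",d@bx,d@by)
```

```text
red [(np.float32(14.186178), np.float32(0.46040726), np.float32(0.06559405)), (np.float32(14.272291), np.float32(0.44334185), np.float32(0.041295543))]
can [(np.float32(4.815332), np.float32(0.49974978), np.float32(-0.03770417)), (np.float32(13.393611), np.float32(0.5035977), np.float32(-0.12336783))] [ 255  209   47   64 2132]
[ 0.507  0.373 -0.522  1.886  0.226  0.941  0.023]
tcp in rest -0.16867625901271965 0.007061549196208418
```

Call:
carry_out:
  rows: [0,0,0,0,0,-6.1,1,0.02,0.014,0.02,0,0,0,1,0,0,0.03,0,0,0,1,0,0,0.03,0,0,0,1,0,0,0.015,0,0,0,1,0,0,0.004,0,0,0,1,0,0,0,0,0,0,1]

```text
clock: 3.02
position: [0.5037, -0.0879, 0.3062]
tool_rot: [3.141, 0.0, 1.81]
force: [0.8, 0.5, 0.2]
grip_width: -0.0005
```

```bash
cat > st.py <<'E'
from h import *
import sys
a=np.radians(104.2); bx=np.array([np.cos(a),np.sin(a)]); by=np.array([-bx[1],bx[0]])
def tcp():
    s=bot.observe(); d=np.array(s["position"][:2])-[.461,.0565]
    print("t",round(s["clock"],2),"tcp rest x,y mm",(d@bx*1e3).round(1),(d@by*1e3).round(1),"tip above board",round((s["position"][2]-.173-.026)*1e3,1),"rot",np.round(s["tool_rot"],3),"F",np.round(s["force"],1),"w",s["grip_width"])
if __name__=="__main__":
    tcp()
    for n in sys.argv[2:]:
        f=viewer.grab_frame(n); cv2.imwrite(f"pics/{n}{sys.argv[1]}.png",f[:,:,::-1])
E
python3 st.py 1 scene wrist top
```

```text
t 3.02 tcp rest x,y mm -150.5 -6.0 tip above board 107.2 rot [3.141 0.    1.81 ] F [0.8 0.5 0.2] w -0.0005463355188277859
```

Run:
```python
import cv2,numpy as np
s=cv2.imread("pics/scene1.png")[110:270,140:300];w=cv2.imread("pics/wrist1.png");t=cv2.imread("pics/top1.png")[180:310,175:345]
a=cv2.resize(s,(400,400));b=cv2.resize(t,(392,300))
o=np.zeros((600,800,3),np.uint8);o[:400,:400]=a;o[:300,408:800]=b;o[300:600,400:800]=cv2.resize(w,(400,300));cv2.imwrite("pics/m1.png",o)
```

```text
(no output)
```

View pics/m1.png

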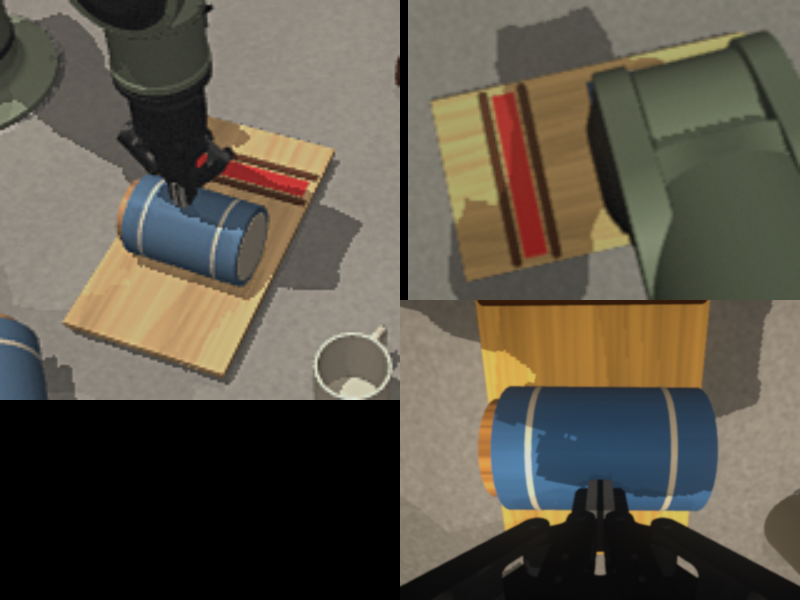

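The fingertips sit over the canister, midway along it, between the two bands. Now I'll descend gently.

Call:
carry_out:
  rows: [0,0,0.006,0,0,0,1,0,0,0.003,0,0,0,1,0,0,0.001,0,0,0,1,0,0,0.001,0,0,0,1,0,0,0,0,0,0,1]

```text
clock: 3.8
position: [0.5035, -0.0879, 0.2948]
tool_rot: [-3.142, 0.0, 1.81]
force: [-3.1, -0.2, 4.4]
grip_width: -0.0
```

Call:
carry_out:
  rows: [0,0,0.001,0,0,0,1,0,0,0,0,0,0,1]

```text
clock: 4.05
position: [0.5035, -0.0879, 0.2939]
tool_rot: [3.141, 0.0, 1.81]
force: [-3.2, -0.2, 6.1]
grip_width: -0.0004
```

Call:
carry_out:
  rows: [0.003,0,0,0,0,0,1,0.005,0,0,0,0,0,1,0.005,0,0,0,0,0,1,0.003,0,0,0,0,0,1,0,0,0,0,0,0,1]

```text
clock: 4.68
position: [0.4997, -0.0721, 0.2939]
tool_rot: [3.141, 0.0, 1.811]
force: [-1.8, -1.2, 6.5]
grip_width: 0.0002
```

```bash
python3 st.py 2 wrist
```

```text
t 4.67 tcp rest x,y mm -134.2 -6.0 tip above board 94.9 rot [3.141 0.    1.811] F [-1.8 -1.2  6.5] w 0.00018602896199554784
```

View pics/wrist2.png

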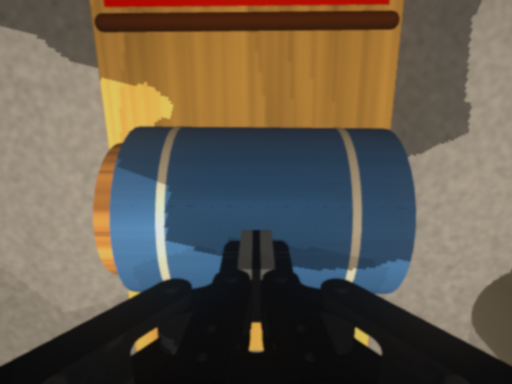

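The wrist view shows the canister square to the bead, front edge at row 127, and the tip at (257,240). I'll add a wrist tracker (front edge ray tangent to a 48 mm cylinder) and keep stroking.

```bash
cat > tr.py <<'E'
from st import *
def track(f,I,zc=.073):
    h=cv2.cvtColor(f,cv2.COLOR_RGB2HSV); m=((h[...,0]>98)&(h[...,0]<122)&(h[...,1]>90))
    out=[]
    for cols in (range(125,150),range(190,330),range(370,395)):
        X=[]
        for u in cols:
            q=np.nonzero(m[:,u])[0]
            if len(q)<20: continue
            c,d=ray(I,u,q.min()-.5)
            # plane (s along bx, z)
            C=np.array([(c[:2]-[.461,.0565])@bx,c[2]]);D=np.array([d[:2]@bx,d[2]]);D/=np.linalg.norm(D)
            n=np.array([D[1],-D[0]]); n=n if n[0]>0 else -n   # normal pointing +x
            # centre = point with n.(P-C) = -48mm , z=zc
            X.append(((-.048-n[1]*(zc-C[1]))/n[0]+C[0])*1e3)
        out.append(np.median(X).round(1) if X else None)
    return out
def beads(f,I):
    # bead/red along centre column, on board top
    h=cv2.cvtColor(f,cv2.COLOR_RGB2HSV); r=((h[...,0]<8)|(h[...,0]>172))&(h[...,1]>180)&(h[...,2]>60)
    q=np.nonzero(r[:,256])[0]
    if len(q): 
        for v in (q.min(),q.max()):
            p=onz(I,256,v,.0255)[:2]; print("red edge x",((p-[.461,.0565])@bx*1e3).round(1))
if __name__=="__main__":
    tcp(); I=viewer.camera_info("wrist"); f=viewer.grab_frame("wrist"); cv2.imwrite(f"pics/wrist{sys.argv[1]}.png",f[:,:,::-1])
    print("can x left,mid,right (cols ~137,260,382):",track(f,I)); beads(f,I)
E
python3 - <<'E'
from tr import *
f=cv2.imread("pics/wrist2.png")[:,:,::-1].copy(); I=viewer.camera_info("wrist"); print(track(f,I)); beads(f,I)
E
```

```text
[np.float64(-142.3), np.float64(-137.6), np.float64(-137.4)]
red edge x -11.7
red edge x -13.9
```

Call:
carry_out:
  rows: [0.004,0,0,0,0,0,1,0.006,0,0,0,0,0,1,0.006,0,0,0,0,0,1,0.005,0,0,0,0,0,1,0.003,0,0,0,0,0,1,0,0,0,0,0,0,1]

```text
clock: 5.48
position: [0.4941, -0.0487, 0.2939]
tool_rot: [3.141, 0.0, 1.811]
force: [-1.1, 0.2, 6.2]
grip_width: 0.0001
```

```bash
python3 tr.py 3
```

```text
t 5.47 tcp rest x,y mm -110.1 -6.3 tip above board 94.9 rot [3.141 0.    1.811] F [-1.1  0.2  6.2] w 0.0001243739360959504
can x left,mid,right (cols ~137,260,382): [np.float64(-133.4), np.float64(-127.6), np.float64(-126.9)]
red edge x 11.4
red edge x -13.8
```

Call:
carry_out:
  rows: [0.005,0,0.0002,0,0,0,1,0.006,0,0.0006,0,0,0,1,0.005,0,0.0007,0,0,0,1,0.002,0,0.0003,0,0,0,1,0,0,0,0,0,0,1]

```text
clock: 6.15
position: [0.4899, -0.0312, 0.2922]
tool_rot: [3.141, -0.0, 1.811]
force: [-0.8, 0.2, 7.3]
grip_width: 0.0003
```

```bash
python3 tr.py 4
```

```text
t 6.15 tcp rest x,y mm -92.1 -6.5 tip above board 93.2 rot [ 3.141 -0.     1.811] F [-0.8  0.2  7.3] w 0.00026880545122571917
can x left,mid,right (cols ~137,260,382): [np.float64(-122.4), np.float64(-119.8), np.float64(-120.9)]
red edge x 11.2
red edge x -13.8
```

View pics/wrist4.png

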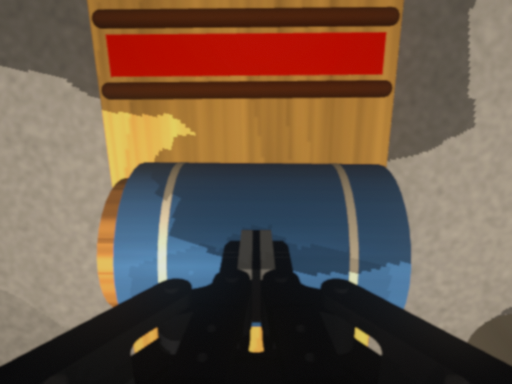

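The wrist view shows the bead at row 89 and the canister edge at row 163, still square. The roll so far is about 25–29 mm under about 6 N. Now lift and go back for stroke 2.

Call:
carry_out:
  rows: [0,0,-0.002,0,0,0,1,0,0,-0.006,0,0,0,1,-0.012,0,0,0,0,0,1,-0.014,0,0,0,0,0,1,-0.012,0,0,0,0,0,1,0,0,0,0,0,0,1]

```text
clock: 6.95
position: [0.4988, -0.0697, 0.2997]
tool_rot: [-3.141, -0.0, 1.809]
force: [-0.1, 0.2, 0.5]
grip_width: 0.0001
```

```bash
python3 tr.py 5
python3 - <<'E'
from tr import *
f=viewer.grab_frame("scene"); cv2.imwrite("pics/scene5.png",f[:,:,::-1])
cv2.imwrite("pics/scene5c.png",cv2.resize(f[110:270,140:300,::-1],(600,600)))
E
```

```text
t 6.95 tcp rest x,y mm -131.6 -5.7 tip above board 100.7 rot [-3.141 -0.     1.809] F [-0.1  0.2  0.5] w 7.539106989171774e-05
can x left,mid,right (cols ~137,260,382): [np.float64(-116.1), np.float64(-115.2), np.float64(-115.6)]
red edge x -7.7
red edge x -13.6
```

View pics/scene5c.png

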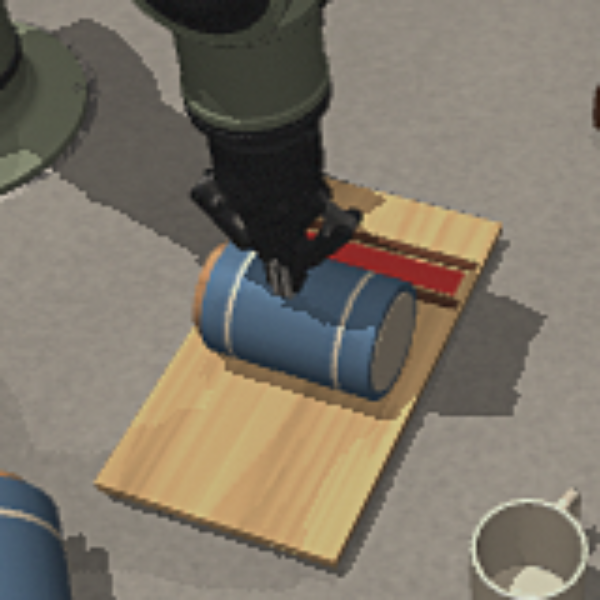

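View pics/wrist5.png

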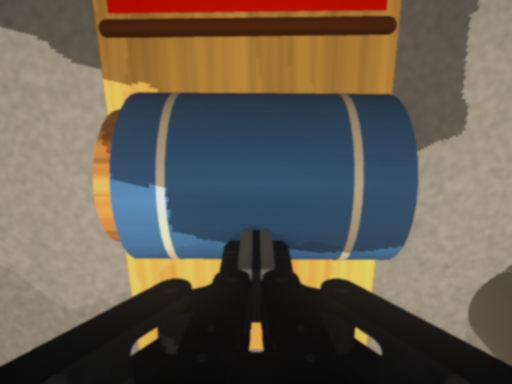

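Call:
carry_out:
  rows: [0,0,0,0,0,0,1,0,0,0,0,0,0,1,0,0,0,0,0,0,1]

```text
clock: 7.42
position: [0.4988, -0.0682, 0.2999]
tool_rot: [3.142, -0.0, 1.811]
force: [-0.9, 0.7, -0.1]
grip_width: -0.0002
```

```bash
python3 - <<'E'
s=open('tr.py').read()
s=s.replace('        out.append','        if cols[0]==190: pass\n        out.append').replace('if __name__','''def rear(f,I,zc=.073):
    h=cv2.cvtColor(f,cv2.COLOR_RGB2HSV); m=((h[...,0]>98)&(h[...,0]<122)&(h[...,1]>90)); X=[]
    for u in list(range(140,160))+list(range(360,380)):
        q=np.nonzero(m[:,u])[0]
        if len(q)<20 or q.max()>270: continue
        c,d=ray(I,u,q.max()+.5); C=np.array([(c[:2]-[.461,.0565])@bx,c[2]]);D=np.array([d[:2]@bx,d[2]]);D/=np.linalg.norm(D)
        n=np.array([D[1],-D[0]]); n=n if n[0]>0 else -n
        X.append(((.048-n[1]*(zc-C[1]))/n[0]+C[0])*1e3)
    return np.median(X).round(1) if X else None
if __name__''').replace('; beads(f,I)','; print("rear",rear(f,I)); beads(f,I)')
open('tr.py','w').write(s)
E
python3 tr.py 6
```

```text
t 7.42 tcp rest x,y mm -130.2 -6.0 tip above board 100.9 rot [ 3.142 -0.     1.811] F [-0.9  0.7 -0.1] w -0.0002328779476428709
can x left,mid,right (cols ~137,260,382): [np.float64(-116.4), np.float64(-115.1), np.float64(-116.2)]
rear -112.0
red edge x -6.2
red edge x -13.8
```

The canister stands still at about x=-113.5, which agrees with half the finger travel. Stroke 2.

Call:
carry_out:
  rows: [0,0,0.004,0,0,0,1,0,0,0.002,0,0,0,1,0.003,0,0,0,0,0,1,0.007,0,0,0,0,0,1,0.009,0,0,0,0,0,1,0.009,0,0,0,0,0,1,0.008,0,0,0,0,0,1,0.006,0,0,0,0,0,1]

```text
clock: 8.48
position: [0.4887, -0.0267, 0.2942]
tool_rot: [3.141, 0.0, 1.811]
force: [-1.1, -0.3, 5.5]
grip_width: 0.0003
```

```bash
python3 tr.py 7
```

```text
t 8.47 tcp rest x,y mm -87.4 -6.4 tip above board 95.2 rot [3.141 0.    1.811] F [-1.1 -0.3  5.5] w 0.0002657716505512628
can x left,mid,right (cols ~137,260,382): [np.float64(-98.4), np.float64(-93.6), np.float64(-94.5)]
rear None
red edge x 10.8
red edge x -14.2
```

Call:
carry_out:
  rows: [0.008,0,0,0,0,0,1,0.009,0,0.0002,0,0,0,1,0.009,0,0.0004,0,0,0,1,0.006,0,0.0006,0,0,0,1,0.003,0,0.0002,0,0,0,1,0,0,0,0,0,0,1,0,0,-0.002,0,0,0,1,0,0,-0.006,0,0,0,1]

```text
clock: 9.52
position: [0.4802, 0.0062, 0.3004]
tool_rot: [-3.14, -0.0, 1.81]
force: [-0.6, 0.3, 0.1]
grip_width: -0.0
```

Call:
carry_out:
  rows: [-0.012,0,0,0,0,0,1,-0.014,0,0,0,0,0,1,-0.012,0,0,0,0,0,1,0,0,0,0,0,0,1]

```text
clock: 10.02
position: [0.4896, -0.0318, 0.3003]
tool_rot: [-3.141, 0.0, 1.808]
force: [-0.2, -0.4, 0.2]
grip_width: -0.0003
```

```bash
python3 tr.py 8
```

```text
t 10.03 tcp rest x,y mm -92.6 -6.0 tip above board 101.3 rot [-3.141  0.     1.808] F [-0.2 -0.4  0.2] w -0.0003434937915413655
can x left,mid,right (cols ~137,260,382): [np.float64(-74.9), np.float64(-75.1), np.float64(-75.5)]
rear -73.4
red edge x 11.1
red edge x -14.1
```

View pics/wrist8.png

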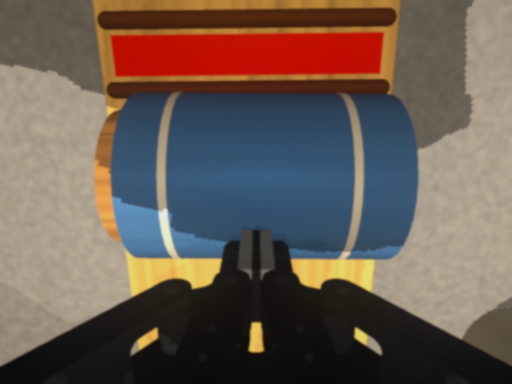

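The canister is at about x=-74 and still square, with the bead line just ahead at row 89. Stroke 3 goes up to the bead.

Call:
carry_out:
  rows: [0,0,0.004,0,0,0,1,0,0,0.0025,0,0,0,1,0.004,0,0,0,0,0,1,0.008,0,0,0,0,0,1,0.01,0,0,0,0,0,1,0.01,0,0,0,0,0,1,0.01,0,0,0,0,0,1,0.006,0,0,0,0,0,1]

```text
clock: 11.08
position: [0.478, 0.0173, 0.2943]
tool_rot: [3.141, -0.0, 1.812]
force: [0.1, -0.7, 5.7]
grip_width: -0.0002
```

Call:
carry_out:
  rows: [0.003,0,0,0,0,0,1,0,0,0,0,0,0,1,0,0,-0.002,0,0,0,1,0,0,-0.005,0,0,0,1,-0.01,0,0,0,0,0,1,-0.01,0,0,0,0,0,1,0,0,0,0,0,0,1]

```text
clock: 11.95
position: [0.4822, -0.0016, 0.3008]
tool_rot: [-3.141, 0.0, 1.809]
force: [-0.7, 0.1, 0.3]
grip_width: -0.0004
```

```bash
python3 tr.py 9
```

```text
t 11.95 tcp rest x,y mm -61.5 -6.3 tip above board 101.8 rot [-3.141  0.     1.809] F [-0.7  0.1  0.3] w -0.00039597072760164424
can x left,mid,right (cols ~137,260,382): [np.float64(-49.4), np.float64(-49.8), np.float64(-50.0)]
rear -47.4
red edge x 11.0
red edge x -1.7
```

View pics/wrist9.png

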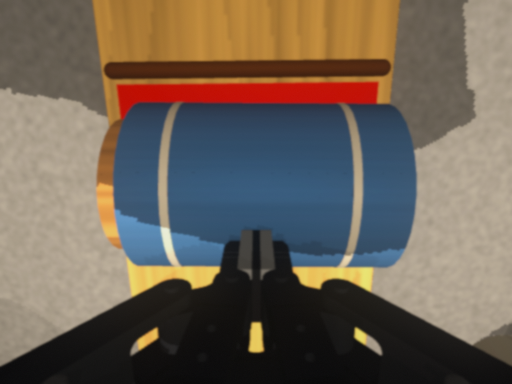

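The canister sits about 5 mm short of the bead and is still square. Bead stroke, first half: press about 8 N and raise the tip along the expected climb.

Call:
carry_out:
  rows: [0,0,0.004,0,0,0,1,0,0,0.003,0,0,0,1,0.003,0,0,0,0,0,1,0.005,0,0,0,0,0,1,0.005,0,-0.0004,0,0,0,1,0.005,0,-0.001,0,0,0,1,0,0,0,0,0,0,1]

```text
clock: 12.88
position: [0.4781, 0.0175, 0.2957]
tool_rot: [3.141, 0.0, 1.811]
force: [0.6, -2.4, 7.4]
grip_width: -0.0
```

```bash
python3 tr.py 10
```

```text
t 12.88 tcp rest x,y mm -42.0 -7.0 tip above board 96.7 rot [3.141 0.    1.811] F [ 0.6 -2.4  7.4] w -3.5545555518934004e-06
can x left,mid,right (cols ~137,260,382): [np.float64(-40.4), np.float64(-41.4), np.float64(-41.8)]
rear None
red edge x 10.6
red edge x 4.4
```

Force is 7.4 N with a 2.4 N back-drag, so it's climbing the bead. Continue to just short of the crest.

Call:
carry_out:
  rows: [0.005,0,-0.0006,0,0,0,1,0.006,0,-0.0006,0,0,0,1,0.006,0,-0.0004,0,0,0,1,0.005,0,-0.0003,0,0,0,1,0,0,0,0,0,0,1]

```text
clock: 13.55
position: [0.4727, 0.0391, 0.2976]
tool_rot: [3.141, 0.0, 1.811]
force: [-0.5, -0.8, 7.7]
grip_width: -0.0002
```

```bash
python3 tr.py 11
```

```text
t 13.55 tcp rest x,y mm -19.8 -7.1 tip above board 98.6 rot [3.141 0.    1.811] F [-0.5 -0.8  7.7] w -0.00022762439349601122
can x left,mid,right (cols ~137,260,382): [np.float64(-30.2), np.float64(-30.0), np.float64(-31.0)]
rear None
```

View pics/wrist11.png

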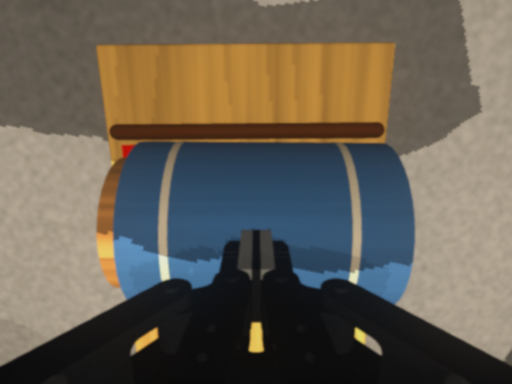

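It's about 4 mm short of the crest, with 7.7 N steady. Ease over slowly, keeping the finger on as a brake.

Call:
carry_out:
  rows: [0.005,0,0,0,0,0,1,0.005,0,0,0,0,0,1,0.004,0,0,0,0,0,1,0.003,0,0.0003,0,0,0,1,0,0,0,0,0,0,1]

```text
clock: 14.22
position: [0.4686, 0.0556, 0.2972]
tool_rot: [3.141, -0.0, 1.811]
force: [-0.1, 1.2, 5.4]
grip_width: 0.0
```

```bash
python3 tr.py 12
```

```text
t 14.22 tcp rest x,y mm -2.7 -7.2 tip above board 98.2 rot [ 3.141 -0.     1.811] F [-0.1  1.2  5.4] w 1.635153917501326e-05
can x left,mid,right (cols ~137,260,382): [np.float64(-23.5), np.float64(-23.2), np.float64(-24.4)]
rear None
```

The horizontal force flipped sign, so it's past the crest. Lower it down the far side.

Call:
carry_out:
  rows: [0.004,0,0.0004,0,0,0,1,0.004,0,0.0006,0,0,0,1,0.004,0,0.0008,0,0,0,1,0.004,0,0.0009,0,0,0,1,0.003,0,0.0008,0,0,0,1,0,0,0,0,0,0,1]

```text
clock: 15.02
position: [0.4641, 0.0737, 0.2935]
tool_rot: [3.142, -0.0, 1.811]
force: [0.4, 2.6, 4.1]
grip_width: 0.0002
```

```bash
python3 tr.py 13
```

```text
t 15.03 tcp rest x,y mm 15.9 -7.2 tip above board 94.5 rot [ 3.142 -0.     1.811] F [0.4 2.6 4.1] w 0.00016683580583801524
can x left,mid,right (cols ~137,260,382): [np.float64(-15.5), np.float64(-16.3), np.float64(-18.3)]
rear 51.1
```

View pics/wrist13.png

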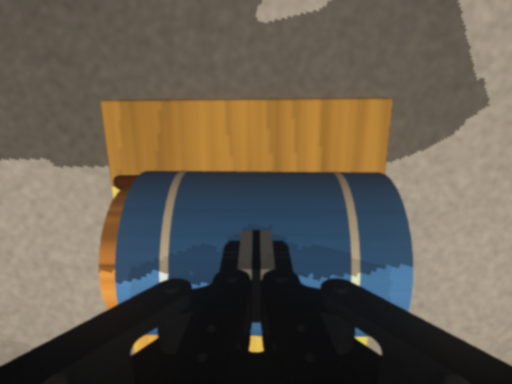

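Call:
carry_out:
  rows: [0.004,0,0.0012,0,0,0,1,0.004,0,0.0013,0,0,0,1,0.003,0,0.001,0,0,0,1,0.002,0,0.0006,0,0,0,1,0,0,0,0,0,0,1]

```text
clock: 15.7
position: [0.4611, 0.086, 0.2894]
tool_rot: [3.141, 0.0, 1.811]
force: [2.4, 0.3, 2.1]
grip_width: 0.0001
```

```bash
python3 tr.py 14
```

```text
t 15.7 tcp rest x,y mm 28.6 -7.3 tip above board 90.4 rot [3.141 0.    1.811] F [2.4 0.3 2.1] w 0.00014727293881861383
can x left,mid,right (cols ~137,260,382): [np.float64(-9.4), np.float64(-9.2), np.float64(-11.6)]
rear None
```

View pics/wrist14.png

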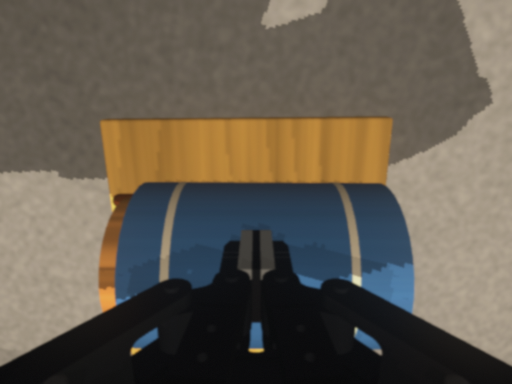

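The force is down to 2 N and it is about in the rest. Lift off, up and slightly forward, then back away to view.

Call:
carry_out:
  rows: [0.001,0,-0.001,0,0,0,1,0.001,0,-0.002,0,0,0,1,0.001,0,-0.005,0,0,0,1,0,0,-0.015,0,0,0,1,0,0,-0.02,0,0,0,1,-0.025,0,-0.02,0,0,0,1,-0.03,0,-0.01,0,0,0,1,-0.03,0,0,0,0,0,1]

```text
clock: 16.75
position: [0.4807, 0.0055, 0.3642]
tool_rot: [3.14, 0.001, 1.811]
force: [0.6, -0.2, -0.3]
grip_width: 0.0002
```

```bash
python3 tr.py 15
```

```text
t 16.75 tcp rest x,y mm -54.3 -6.6 tip above board 165.2 rot [3.140e+00 1.000e-03 1.811e+00] F [ 0.6 -0.2 -0.3] w 0.00018953276922732129
can x left,mid,right (cols ~137,260,382): [np.float64(-26.9), np.float64(-3.8), np.float64(-14.5)]
rear 18.4
```

View pics/wrist15.png

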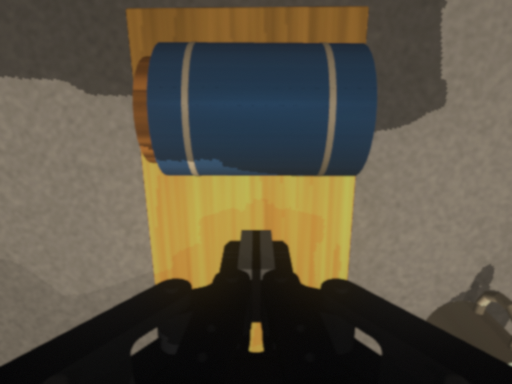

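It lies square over the beads, which are hidden beneath it, and nothing is touching it. I'll move the arm further back for a clear top view.

Call:
carry_out:
  rows: [-0.04,0,-0.02,0,0,0,1,-0.05,0,-0.02,0,0,0,1,-0.05,0,0,0,0,0,1,-0.05,0,0,0,0,0,1,-0.05,0,0,0,0,0,1,-0.04,0,0,0,0,0,1,0,0,0,0,0,0,1]

```text
clock: 17.68
position: [0.5466, -0.2685, 0.4028]
tool_rot: [-3.142, 0.0, 1.807]
force: [-0.7, 1.1, -0.0]
grip_width: 0.0001
```

```bash
python3 st.py 16 top scene
python3 - <<'E'
from st import *
for n in ("top","scene"):
    f=cv2.imread(f"pics/{n}16.png")[:,:,::-1].copy(); I=viewer.camera_info(n)
    r,b=masks(f); b=cv2.morphologyEx(b,cv2.MORPH_CLOSE,np.ones((5,5)))
    for c,s,l in blobs(b,500):
        ys,xs=np.nonzero(l); rc=cv2.minAreaRect(np.stack([xs,ys],1).astype(np.float32)); p=onz(I,*rc[0],.074)[:2]; d=p-[.461,.0565]
        print(n,c.round(),"rest x,y mm",(d@bx*1e3).round(1),(d@by*1e3).round(1),rc[1:])
t=cv2.imread("pics/top16.png")[100:310,80:345];s=cv2.imread("pics/scene16.png")[90:300,140:350]
o=np.zeros((600,800,3),np.uint8);o[:317,:400]=cv2.resize(t,(400,317));o[:400,400:]=cv2.resize(s,(400,400));cv2.imwrite("pics/m16.png",o[:400])
E
```

```text
t 17.68 tcp rest x,y mm -336.1 -3.3 tip above board 203.8 rot [-3.142  0.     1.807] F [-0.7  1.1 -0. ] w 0.0001217673800611051
top [373. 158.] rest x,y mm -417.5 -153.3 ((26.162948608398438, 41.719295501708984), 45.0)
top [220. 253.] rest x,y mm -0.1 -9.6 ((60.620052337646484, 38.41904067993164), 78.05582427978516)
top [394. 266.] rest x,y mm -408.6 109.0 ((55.788536071777344, 45.30150604248047), 37.5685920715332)
scene [234. 168.] rest x,y mm -0.5 -5.0 ((49.553768157958984, 30.521615982055664), 15.255120277404785)
scene [132. 276.] rest x,y mm -445.2 75.9 ((90.95430755615234, 55.56471252441406), 86.53176879882812)
scene [224. 308.] rest x,y mm -434.3 -164.1 ((50.06315994262695, 29.274221420288086), 81.8698959350586)
```

View pics/m16.png

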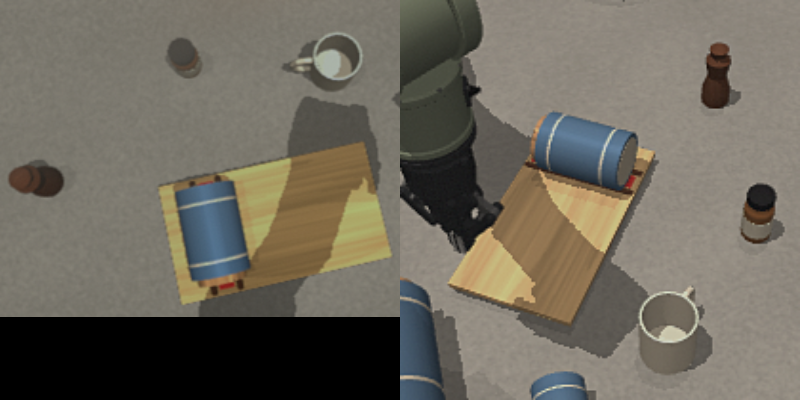

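Both views put it in the rest. The top view gives x=-0.1, y=-9.6 mm and the scene view gives x=-0.5, y=-5.0 mm. The red strip ends show evenly under the canister, its axis angle matches the strip's, and the mill, mug and jar look to be where they were. Handing in.

```bash
python3 -c "
from workcell import bot
print(bot.job_done())"
```

```text
the job is handed in; nothing more can be done
None
```

The blue canister is lying in the rest on the red strip between the two beads, let go, and the job is handed in. No verdict was reported.

- **Rolling:** I rolled it there with closed fingertips in three strokes, then a fourth over the first bead. The pressing force read 4 to 8 N throughout. After the crest I kept the fingertips on it as a brake, then lifted off.
- **Final position:** From the rest's middle along the board, the top view puts it at -0.1 mm and the scene view at -0.5 mm. Across the board they give -9.6 mm and -5.0 mm, a gap of about 5 mm but both well inside the 35 mm limit. Its axis is parallel to the strip within about 0.01 rad.
- **Other objects:** By eye, the pepper mill, mug and spice jar had not moved; I did not measure them again at the end. The arm was clear, and about 18 of the 64 s were used.
- **Disagreement:** While tracking, the wrist camera's estimate lay up to about 4 mm behind the position expected from the finger travel. I planned the strokes on finger travel and checked it against the canister's rear edge. The final check used the two fixed cameras.

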